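Find the screw cap that fits the soup flask and close it

ROBOT

A 7-joint arm with a two-finger parallel gripper is mounted at the origin on the work surface. World frame = base frame: x ahead of the robot, y to its left, z up, the work surface at z = 0. Lengths are in m, angles in rad, forces in N, time in s.
With the tool pointing down it reaches from about 0.4 to 0.85 m from the base axis. Payload 4.5 kg.
Tool frame: the origin (TCP) lies between the finger pads; the fingertips stand 11 mm ahead of it and the grasp point (between the pads) lies 8 mm behind it (r.nose_length is the distance from the TCP to the fingertips, in m); z points along the fingers, y is the line along which they close (so a half turn about z gives the same grasp; the last joint's range is limited). The gripper opens to 88 mm and grips with 3 to 60 N. Pads are 18 mm wide; open, the fingers measure 123 mm over their backs; the gripper's body (75 mm by 187 mm) begins 45 mm behind the grasp point.
Start: joints at [-1.071, 0.689, -0.195, 1.565, 0.157, 0.902, -0.215], TCP at [0.281, 0.558, 0.219] pointing down, gripper open.
Joint ranges: [-3.01, 3.01], [-0.46, 2.08], [-1.47, 1.51], [0.13, 2.56], [-1, 4.14], [0.04, 2.09], [-2.66, 2.66]. Speed limits (rad/s): [2.57, 2.57, 3.14, 3.14, 3.14, 3.14, 3.14].

INTERFACE

Orientations are given as a unit quaternion [x, y, z, w].
In Python, from plant import get_state, snapshot, camera_model, r gives the robot as it stands.
- The arm moves only by the shell command python3 -m inch 'ROWS' [FORCE]. ROWS is text: rows parted by semicolons, each of 7 numbers parted by spaces: the opening, from -1 (shut) to 1 (fully open), then the shift along the tool's x, y, z in m, then the turn, a rotation vector about the tool's x, y, z in rad. A call has 1 to 20 rows; each row shifts and turns the commanded pose from where the row before left it, along the tool's axes as they then stand; what a row does not reach is not made up. A row lasts 1/12 s, in which the tool goes at most 41.7 mm and 7.16 degrees, less where a joint would pass 70% of its speed; a pose out of reach is approached as far as the arm can. A call is refused whole if a number of a shift passes 0.0417 or a number of a turn 0.125, either way. A call with a gripper value outside its range is refused whole. The fingers move at their own pace and stop on an object; FORCE is the grip in N (left out, the last holds). Time passes only in rows, so rows that do not move let the fingers close. It gives the time, the measured TCP pose, the force, the opening and the grip force at its end, in the units of the state.
- get_state(): the state, without advancing time (a new reading comes with each control period).
- snapshot(name): name is "side" or "top" or "wrist"; returns (picture, depth): 400x640x3 uint8, red, green, blue; 400x640 float32, m along the optical axis (not along the pixel's ray), 0 where there is no reading.
- camera_model(name): a dict with "intrinsics" (3x3 intrinsics, pixels), "view" (4x4, takes a point from world to camera coordinates). Camera axes: x right, y down, z forward; pixel columns grow to the right and rows downward; lengths in m; the calibration is good to about 2 mm. A picture is of the moment at which its call begins: read the wrist's pose just before it. camera_model takes no time and is no camera call; for the wrist camera it gives the pose at the moment of the call.
- r.finish_job(): hands the job in; it is judged then, once.
The state is a dict: "clock": time; "q": joint angles; "qd": joint speeds; "joint_torque": joint torques, N m; "tool_pos": TCP position; "eef_rot": TCP orientation; "contact_force": force on the tool from outside, world axes, zero at the start; "moment": the same for the moment, N m; "opening": opening from 0.0 (shut) to 1.0 (fully open); "finger_force": force on a finger pad.
Only numpy, scipy, OpenCV 4.12 (cv2) and the standard library are available. Lean on these libraries where they do the work, as an engineer would, in place of code of your own. Each camera call takes 0.05 s, during which the arm holds its last target. There are 200 camera calls.

TASK

The open flask on the red board must be closed, but its screw cap got mixed up with a look-alike. Try the caps on its neck until one bites, start it on the thread, let go part-way to take a fresh grip, and screw it clockwise fully home. Leave the other cap standing upright on the table, and don't disturb the pan, the mug and the spatula.

Things in the scene. Friction and masses are not known exactly. Their poses are not given: they have to be found in the camera images.
- neck_top (a point): Centre of the top of the open flask's neck (z up), 128 mm above the table. The flask is fixed: round metal body 104 mm across, 60 mm high, on a red board 200 x 200 x 12 mm. Its threaded neck is 46 mm across, 56 mm high, top edge chamfered 2.5 mm; yaw of the thread not told. A spare flask at the table's back left corner plays no part.
- board: The fixed red board under the flask. The neck has several right-hand helical grooves, 6 mm wide, lead 48 mm a turn. Each starts at the flat top in an upright notch 30 degrees wide, 5 to 9 mm deep. There are 3 or 4, evenly spaced. Origin under the board's centre, below neck_top.
- cap_1_mid (a point): On the axis of one of two grey screw caps that look alike (62 mm across, 98 mm tall, 0.26 to 0.42 kg, standing mouth down), 49 mm above its rim; z up, x along its wing grip. The grip is an upright bar on top, 58 mm long, 18 mm wide (along y), from 64 to 98 mm above the rim; the flat roof around it is 64 mm above the rim.
- cap_2_mid (a point): The same point of the second cap. Inside each cap (mouth 48 mm wide, 59 mm deep) are 3 or 4 pins evenly spaced, pointing inward, 4 mm thick, 18 mm above the rim. A cap set on the neck rests with its pins on the flat top: this point is then 33 mm above neck_top. It can drop only where all its pins stand over notches at once.
- cap_1: The first cap itself; origin at the centre of its lower rim. Just one cap fits the flask on the board; which one changes. A wrong cap goes round on top without dropping. The right one drops 5 to 9 mm somewhere within a third of a turn, then screws down clockwise (from above) about three quarters of a turn; home, with its rim on the shoulder, its mid point is 7 mm below neck_top.
- cap_2: The second cap itself; origin at the centre of its lower rim. Let go on the thread, a cap stays where it is; it goes down only as it is turned.
- pan: Bystander: open steel serving pan, 200 x 280 x 62 mm, origin at the centre of its underside, long side along its y. Not to be moved.
- mug: Bystander: white mug, 80 mm across, 95 mm high, origin at the centre of its underside, handle towards its +y. Not to be moved.
- spatula: Bystander: spatula with a wooden handle lying along its x, origin under its middle. Not to be moved.
Not all that is in view belongs to the job. Leave any purple look-alike of the cap_1 alone.

How it is judged:
By the outcome, as a careful person would: the job done as asked, in the order asked, and still so for the second after the job is handed in, with the robot touching nothing.
It also fails if it takes over 72 s, if anything falls off the work surface, if the arm or the gripper's body presses on something with over 40 N, if the wrist force passes 120 N, or if a joint passes its speed limit or range.

## Working session

There is one attempt and no reset: what is moved stays moved. The work goes in short steps, Python scripts to look and compute and a shell command to move; the robot and the scene stay as the last step left them, time stands still between calls to the robot, and variables do not carry over. Pictures are saved under pics/ and viewed, at most 10 in all, crops included, and the job is handed in when it is done.

```bash
ls; mkdir -p pics
python3 - <<'E'
from plant import get_state,snapshot,camera_model,r
import cv2,numpy as np
print({k:np.round(v,3) for k,v in get_state().items()})
for n in("top","side"):
    p,d=snapshot(n); cv2.imwrite(f"pics/{n}0.png",p[:,:,::-1]); np.save(f"pics/{n}0.npy",d)
    c=camera_model(n);print(n,np.round(c["intrinsics"],1).tolist(),np.round(c["view"],3).tolist())
E
```

```text
pics
{'clock': np.float64(0.0), 'q': array([-1.071,  0.69 , -0.194,  1.566,  0.157,  0.903, -0.215]), 'qd': array([ 0.002,  0.   , -0.002,  0.   , -0.   ,  0.002,  0.   ]), 'joint_torque': array([ 0.0000e+00, -5.2755e+01, -1.2660e+00, -1.5343e+01, -5.3000e-02,
        6.0000e-03,  0.0000e+00]), 'tool_pos': array([0.28 , 0.558, 0.219]), 'eef_rot': array([ 0.231,  0.973, -0.001, -0.   ]), 'contact_force': array([ 1.344,  0.372, -0.528]), 'moment': array([ 0.011, -0.015,  0.038]), 'finger_force': np.float64(0.0), 'opening': np.float64(1.0)}
top [[464.8, 0.0, 320.0], [0.0, 464.8, 207.0], [0.0, 0.0, 1.0]] [[-0.019, -0.999, -0.03, 0.064], [-0.998, 0.021, -0.064, 0.636], [0.064, 0.028, -0.998, 1.217], [0.0, 0.0, 0.0, 1.0]]
side [[519.3, 0.0, 318.6], [0.0, 519.3, 200.4], [0.0, 0.0, 1.0]] [[0.97, -0.243, 0.022, -0.572], [-0.131, -0.594, -0.794, 0.2], [0.206, 0.767, -0.608, 1.026], [0.0, 0.0, 0.0, 1.0]]
```

View pics/top0.png

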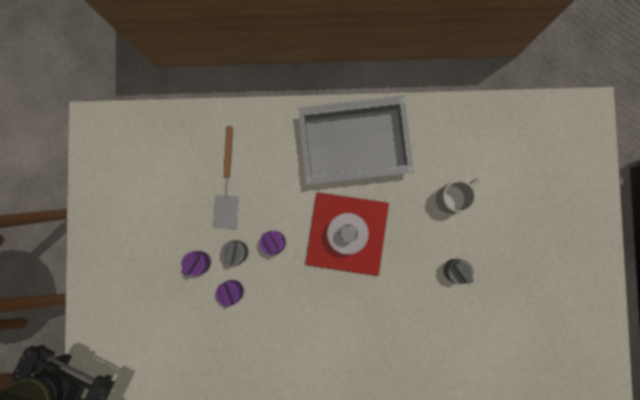

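View pics/side0.png

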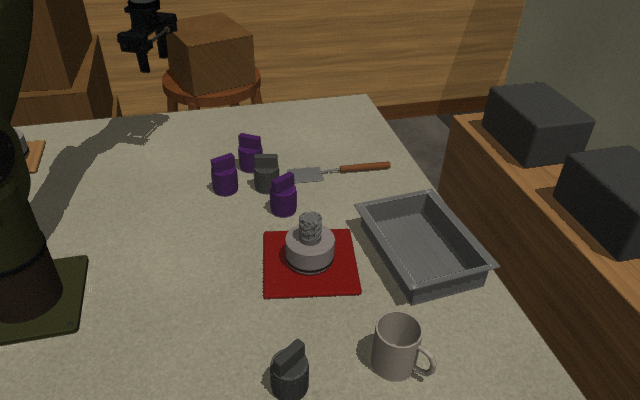

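The top view shows grey caps at (234,253) and (459,271), with purple look-alikes at (195,264), (272,243) and (229,293). The open flask is at (347,235) on the red board. In the side view the grey caps are at (266,173) and (290,372), and the neck top is at (311,214). I choose the grey ones, starting with the isolated cap, and check them in an enlarged crop.

```bash
cat > h.py <<'E'
import numpy as np,cv2
from plant import get_state,snapshot,camera_model,r
from scipy.spatial.transform import Rotation as R
def cloud(d,c):
    K,V=c["intrinsics"],c["view"]; v,u=np.mgrid[:d.shape[0],:d.shape[1]]
    P=np.stack([(u-K[0,2])/K[0,0]*d,(v-K[1,2])/K[1,1]*d,d],-1)
    return (P-V[:3,3])@V[:3,:3]
def tri(obs): # obs: list of (cam model,(u,v))
    A=[];b=[]
    for c,(u,v) in obs:
        M=c["intrinsics"]@c["view"][:3]
        for k,x in((0,u),(1,v)):
            w=M[k]-x*M[2]; A.append(w[:3]); b.append(-w[3])
    return np.linalg.lstsq(np.array(A),np.array(b),rcond=None)[0]
E
python3 - <<'E'
from h import *
T,S=camera_model("top"),camera_model("side")
for n,t,s in(("capA roofbar",(459,270),(290,352)),("capB bar",(234,252),(266,160)),("neck",(348,235),(311,214))): print(n,tri([(T,t),(S,s)]).round(3))
for cam,c,bx in(("top",T,dict(A=(435,250,485,295),B=(218,238,250,270),N=(320,205,375,260))),("side",S,dict(A=(260,330,320,399),B=(248,150,282,195),N=(290,205,330,240)))):
    P=cloud(np.load(f"pics/{cam}0.npy"),c); im=cv2.imread(f"pics/{cam}0.png")
    for n,(a,b,e,f) in bx.items():
        q=P[b:f,a:e].reshape(-1,3); q=q[np.isfinite(q).all(1)]
        g=q[(q[:,2]>(.085 if n!='N' else .11))&(q[:,2]<.16)]
        if len(g)<5: print(cam,n,len(g));continue
        m=g.mean(0); w,V=np.linalg.eigh(np.cov((g-m)[:,:2].T)); print(cam,n,len(g),m.round(3),g[:,2].max().round(3),'mid',((g.max(0)+g.min(0))/2).round(3),'ang',np.degrees(np.arctan2(V[1,1],V[0,1])).round(1),'sd',np.sqrt(w).round(4))
t=cv2.imread("pics/top0.png");s=cv2.imread("pics/side0.png")
z=lambda i,x,y:cv2.resize(i[y-30:y+30,x-40:x+40],(400,300),interpolation=cv2.INTER_CUBIC)
cv2.imwrite("pics/crop.png",np.vstack([np.hstack([z(t,459,270),z(t,234,253)]),np.hstack([z(s,290,369),z(t,348,235)])]))
E
```

```text
capA roofbar [ 0.468 -0.293  0.082]
capB bar [0.523 0.268 0.09 ]
neck [ 0.564 -0.019  0.138]
top A 196 [ 0.463 -0.3    0.096] 0.103 mid [ 0.463 -0.3    0.094] ang -145.5 sd [0.0055 0.017 ]
top B 180 [0.522 0.278 0.096] 0.104 mid [0.522 0.279 0.095] ang 167.5 sd [0.0054 0.0167]
top N 282 [ 0.565 -0.017  0.126] 0.132 mid [ 0.565 -0.017  0.124] ang 93.7 sd [0.0115 0.0115]
side A 475 [ 0.461 -0.307  0.096] 0.102 mid [ 0.463 -0.304  0.094] ang -146.5 sd [0.0056 0.0173]
side B 278 [0.524 0.235 0.095] 0.102 mid [0.522 0.222 0.094] ang 95.5 sd [0.0137 0.0523]
side N 379 [ 0.563 -0.026  0.125] 0.133 mid [ 0.565 -0.023  0.121] ang 154.3 sd [0.0115 0.0122]
```

View pics/crop.png

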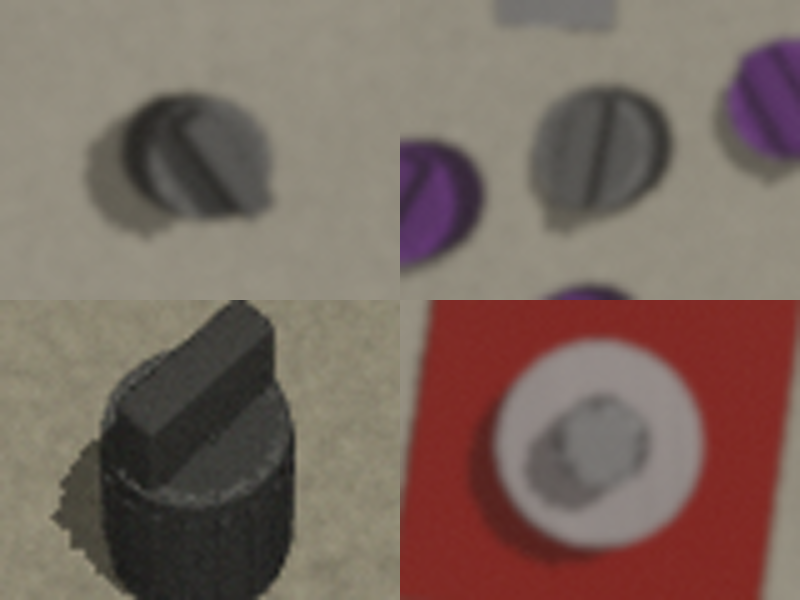

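The crop confirms that the left cap (A) is grey, isolated, and has its bar at about 34°. Cap B stands between purple caps with its bar near −12°. I'll try A first. This script works out the repeating row for an arc to a point above A, and checks the wrist camera's offset.

```bash
cat >> h.py <<'E'
def tool(yawdeg): # tool down, x heading yaw
    a=np.radians(yawdeg); x=[np.cos(a),np.sin(a),0]; y=[np.sin(a),-np.cos(a),0]
    return np.array([x,y,[0,0,-1]]).T
def yaw(Rm): return np.degrees(np.arctan2(Rm[1,0],Rm[0,0]))
def plan(pos,yd,n,start=None):
    "identical row x n bringing the tool to pos, yaw (pointing down)"
    from scipy.optimize import least_squares
    s=get_state(); p0=np.array(s["tool_pos"]); R0=R.from_quat(s["eef_rot"]).as_matrix()
    if start: p0=np.array(start[0]); R0=tool(start[1])
    Rr=R0.T@tool(yd); w=R.from_matrix(Rr).as_rotvec()
    k=R.from_rotvec(w/n).as_matrix(); A=sum(np.linalg.matrix_power(k,i) for i in range(n))
    t=np.linalg.solve(A,R0.T@(np.array(pos)-p0))
    print("rows",n,"shift",t.round(4),"turn",(w/n).round(4),"yaw0",yaw(R0).round(1))
E
python3 - <<'E'
from h import *
plan([.463,-.302,.22],34.2,40)
s=get_state();c=camera_model("wrist");V=c["view"];Rm=R.from_quat(s["eef_rot"]).as_matrix()
print("cam in tool",(Rm.T@(-V[:3,:3].T@V[:3,3]-s["tool_pos"])).round(3),"axes",(V[:3,:3]@Rm).round(3).tolist(),c["intrinsics"].round(1).tolist())
E
```

```text
rows 40 shift [-0.0263  0.0031 -0.    ] turn [-0.     0.     0.052] yaw0 153.3
cam in tool [ 0.065  0.002 -0.165] axes [[0.002, 1.0, 0.0], [-0.967, 0.002, -0.256], [-0.256, 0.0, 0.967]] [[330.3, 0.0, 317.7], [0.0, 330.3, 196.9], [0.0, 0.0, 1.0]]
```

```bash
python3 -m inch '0.4 -0.0263 0.0031 0 0 0 0.052;0.4 -0.0263 0.0031 0 0 0 0.052;0.4 -0.0263 0.0031 0 0 0 0.052;0.4 -0.0263 0.0031 0 0 0 0.052;0.4 -0.0263 0.0031 0 0 0 0.052;0.4 -0.0263 0.0031 0 0 0 0.052;0.4 -0.0263 0.0031 0 0 0 0.052;0.4 -0.0263 0.0031 0 0 0 0.052;0.4 -0.0263 0.0031 0 0 0 0.052;0.4 -0.0263 0.0031 0 0 0 0.052;0.4 -0.0263 0.0031 0 0 0 0.052;0.4 -0.0263 0.0031 0 0 0 0.052;0.4 -0.0263 0.0031 0 0 0 0.052;0.4 -0.0263 0.0031 0 0 0 0.052;0.4 -0.0263 0.0031 0 0 0 0.052;0.4 -0.0263 0.0031 0 0 0 0.052;0.4 -0.0263 0.0031 0 0 0 0.052;0.4 -0.0263 0.0031 0 0 0 0.052;0.4 -0.0263 0.0031 0 0 0 0.052;0.4 -0.0263 0.0031 0 0 0 0.052' 30
cat > wsnap.py <<'E'
import sys;from h import *
c=camera_model("wrist");s=get_state();p,d=snapshot("wrist");n=sys.argv[1]
cv2.imwrite(f"pics/{n}.png",p[:,:,::-1]);np.savez(f"pics/{n}.npz",d=d,K=c["intrinsics"],V=c["view"])
print(np.round(s["tool_pos"],4),"yaw",yaw(R.from_quat(s["eef_rot"]).as_matrix()).round(2),"q",np.round(s["q"],2),"t",s["clock"],"open",s["opening"])
P=cloud(d,c)
for b in sys.argv[2:]: # x,y,r,zlo,zhi
    x,y,rr,lo,hi=map(float,b.split(","))
    g=P[(d>0)&(np.hypot(P[...,0]-x,P[...,1]-y)<rr)&(P[...,2]>lo)&(P[...,2]<hi)]
    if len(g)<9: print("few",len(g));continue
    (cx,cy),wh,_=cv2.minAreaRect((g[:,:2]*1000).astype(np.float32)); w,U=np.linalg.eigh(np.cov(g[:,:2].T))
    print(len(g),"mean",g.mean(0).round(4),"rect",round(cx,1),round(cy,1),np.round(wh,1),"circ",np.round(cv2.minEnclosingCircle((g[:,:2]*1000).astype(np.float32))[0],1),"medz",np.median(g[:,2]).round(4),"ang",np.degrees(np.arctan2(U[1,1],U[0,1])).round(1))
E
python3 wsnap.py w1 .565,-.019,.035,.11,.15
```

```text
clock: 1.77
tool_pos: [0.6177, 0.1794, 0.2189]
eef_rot: [0.685, 0.729, -0.0, -0.0]
contact_force: [-0.1, 0.0, 0.4]
opening: 0.697
finger_force: 0.0
[0.6177 0.1794 0.2189] yaw 93.58 q [-0.38  0.71  0.05  1.51 -0.04  0.92 -0.26] t 1.7667 open 0.6967763028374094
few 0
```

View pics/w1.png

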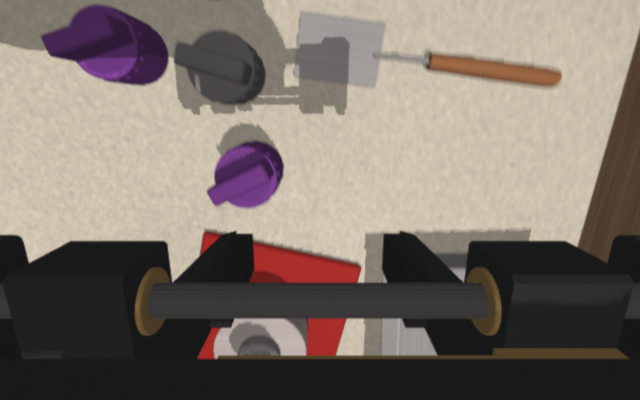

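The fingers occupy the bottom of the wrist view, so it sees what lies ahead along tool +x. Grey cap B is at (222,68) and the purple caps are at (110,45) and (245,175). I'll stop a little behind A so that it is in view.

```bash
python3 -c "
from h import *
plan([.395,-.350,.22],34.2,20)"
```

```text
rows 20 shift [-0.0296  0.0008  0.0001] turn [0.0002 0.0003 0.0513] yaw0 93.0
```

```bash
python3 -m inch '-0.1 -0.0296 0.0008 0 0 0 0.0513;-0.1 -0.0296 0.0008 0 0 0 0.0513;-0.1 -0.0296 0.0008 0 0 0 0.0513;-0.1 -0.0296 0.0008 0 0 0 0.0513;-0.1 -0.0296 0.0008 0 0 0 0.0513;-0.1 -0.0296 0.0008 0 0 0 0.0513;-0.1 -0.0296 0.0008 0 0 0 0.0513;-0.1 -0.0296 0.0008 0 0 0 0.0513;-0.1 -0.0296 0.0008 0 0 0 0.0513;-0.1 -0.0296 0.0008 0 0 0 0.0513;-0.1 -0.0296 0.0008 0 0 0 0.0513;-0.1 -0.0296 0.0008 0 0 0 0.0513;-0.1 -0.0296 0.0008 0 0 0 0.0513;-0.1 -0.0296 0.0008 0 0 0 0.0513;-0.1 -0.0296 0.0008 0 0 0 0.0513;-0.1 -0.0296 0.0008 0 0 0 0.0513;-0.1 -0.0296 0.0008 0 0 0 0.0513;-0.1 -0.0296 0.0008 0 0 0 0.0513;-0.1 -0.0296 0.0008 0 0 0 0.0513;-0.1 -0.0296 0.0008 0 0 0 0.0513;-0.1 0 0 0 0 0 0'
python3 wsnap.py w2 .463,-.302,.04,.085,.12 .463,-.302,.04,.055,.075
```

```text
[0.6196 0.1708 0.2191] yaw 92.96 q [-0.38  0.71  0.06  1.51 -0.04  0.92 -0.26] t 1.8167 open 0.701428180005634
few 0
few 0invalid input at $: expected 1 to 20 rows
```

```bash
python3 -m inch '-0.1 -0.0296 0.0008 0 0 0 0.0513;-0.1 -0.0296 0.0008 0 0 0 0.0513;-0.1 -0.0296 0.0008 0 0 0 0.0513;-0.1 -0.0296 0.0008 0 0 0 0.0513;-0.1 -0.0296 0.0008 0 0 0 0.0513;-0.1 -0.0296 0.0008 0 0 0 0.0513;-0.1 -0.0296 0.0008 0 0 0 0.0513;-0.1 -0.0296 0.0008 0 0 0 0.0513;-0.1 -0.0296 0.0008 0 0 0 0.0513;-0.1 -0.0296 0.0008 0 0 0 0.0513;-0.1 -0.0296 0.0008 0 0 0 0.0513;-0.1 -0.0296 0.0008 0 0 0 0.0513;-0.1 -0.0296 0.0008 0 0 0 0.0513;-0.1 -0.0296 0.0008 0 0 0 0.0513;-0.1 -0.0296 0.0008 0 0 0 0.0513;-0.1 -0.0296 0.0008 0 0 0 0.0513;-0.1 -0.0296 0.0008 0 0 0 0.0513;-0.1 -0.0296 0.0008 0 0 0 0.0513;-0.1 -0.0296 0.0008 0 0 0 0.0513;-0.1 -0.0296 0.0008 0 0 0 0.0513' && python3 -m inch '-0.1 0 0 0 0 0 0;-0.1 0 0 0 0 0 0'
python3 wsnap.py w2 .463,-.302,.04,.085,.12 .463,-.302,.04,.055,.075
```

```text
clock: 3.53
tool_pos: [0.3991, -0.3424, 0.2192]
eef_rot: [0.954, 0.3, 0.0, -0.0]
contact_force: [-0.4, -0.7, -0.6]
opening: 0.452
finger_force: 0.0
clock: 3.7
tool_pos: [0.3984, -0.3427, 0.2193]
eef_rot: [0.954, 0.299, -0.0, -0.0]
contact_force: [0.5, -0.4, -0.7]
opening: 0.449
finger_force: 0.0
[ 0.3984 -0.3427  0.2193] yaw 34.82 q [ 0.46  0.57  0.27  1.88 -0.22  0.72 -0.11] t 3.7 open 0.4489190806424532
1534 mean [ 0.4651 -0.3013  0.0975] rect 464.7 -301.9 [57.1 17.8] circ [ 464.5 -301.7] medz 0.0976 ang -145.5
2192 mean [ 0.4647 -0.3014  0.0637] rect 463.9 -302.6 [61.8 63.4] circ [ 464.6 -301.8] medz 0.0639 ang 124.6
```

```bash
python3 -m inch '-0.1 0.0195 0.0011 0.01 0 0 0;-0.1 0.0195 0.0011 0.02 0 0 0;-0.1 0.0195 0.0011 0.02 0 0 0;-0.1 0.0193 0.001 0.02 0 0 0;-0.1 0 0 0.025 0 0 0;-0.1 0 0 0.025 0 0 0;-0.1 0 0 0.013 0 0 0;-0.1 0 0 0.008 0 0 0;-0.1 0 0 0 0 0 0;-1 0 0 0 0 0 0;-1 0 0 0 0 0 0;-1 0 0 0 0 0 0;-1 0 0 0 0 0 0;-1 0 0 0 0 0 0' 50; python3 wsnap.py w3
```

```text
clock: 4.92
tool_pos: [0.4661, -0.3014, 0.0792]
eef_rot: [0.954, 0.3, 0.001, 0.0]
contact_force: [0.3, 1.0, 3.2]
opening: 0.095
finger_force: 1.9
[ 0.4661 -0.3014  0.0792] yaw 34.94 q [ 0.39  0.82  0.18  1.9  -0.31  0.45 -0.17] t 4.9167 open 0.09506950957563354
```

The opening is below the bar's width, so I'll take a look.

```bash
python3 -c "
import cv2,numpy as np
from h import *
w=cv2.imread('pics/w3.png')
p,d=snapshot('side');p=cv2.resize(p[270:400,220:380,::-1],(400,325))
cv2.imwrite('pics/c3.png',np.hstack([p,cv2.resize(w,(400,325))]));s=get_state();print(s['opening'],s['finger_force'])"
```

```text
0.012275118555802668 2.842877875082195
```

View pics/c3.png

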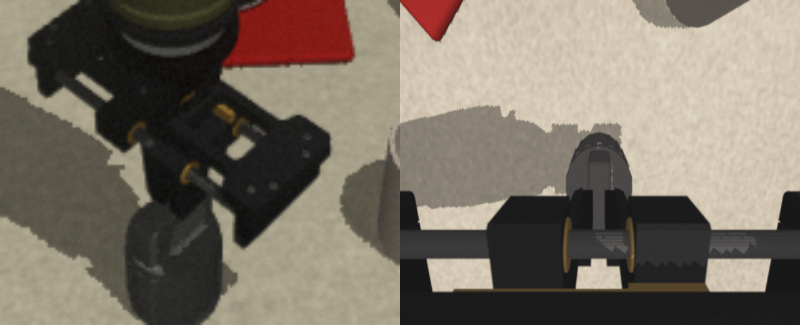

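The side crop (left) and the wrist crop (right, near (600,180)) show the fingers astride A's bar. The opening is still closing, so I'll let it settle.

```bash
python3 -m inch '-1 0 0 0 0 0 0;-1 0 0 0 0 0 0;-1 0 0 0 0 0 0;-1 0 0 0 0 0 0' 50;  python3 -m inch '-1 0 0 -0.01 0 0 0;-1 0 0 -0.015 0 0 0;-1 0 0 -0.02 0 0 0'; python3 wsnap.py w4 .4647,-.3018,.05,.02,.13
```

```text
clock: 5.35
tool_pos: [0.4661, -0.3014, 0.0792]
eef_rot: [0.954, 0.3, 0.001, 0.0]
contact_force: [-1.1, 1.5, 6.0]
opening: 0.005
finger_force: 3.1
clock: 5.6
tool_pos: [0.4648, -0.3007, 0.1234]
eef_rot: [0.954, 0.3, -0.001, -0.001]
contact_force: [-0.3, -0.6, -0.0]
opening: 0.006
finger_force: 0.0
[ 0.4648 -0.3007  0.1234] yaw 34.93 q [ 0.36  0.75  0.22  1.88 -0.29  0.55 -0.19] t 5.6 open 0.0055830076440428165
5583 mean [ 0.4729 -0.2962  0.0721] rect 469.4 -298.5 [53.2 63.3] circ [ 465.6 -301.3] medz 0.0642 ang 123.3
```

Run:
```python
from h import *
print(r.nose_length,[a for a in dir(r) if a[0]!='_'])
w=cv2.imread('pics/w4.png');p,d=snapshot('side')
cv2.imwrite('pics/c4.png',np.hstack([cv2.resize(p[290:390,240:340,::-1],(400,400)),w[100:400,170:470][:, :].copy() if 0 else cv2.resize(w[100:400,170:470],(400,400))]))
for n in('w3','w4'):
    z=np.load(f'pics/{n}.npz');P=cloud(z['d'],dict(intrinsics=z['K'],view=z['V']))
    for row in range(200,330,12): print(n,row,[tuple((P[row,c]*1000).round().astype(int)) for c in(290,305,320,335,350)])
```

```text
0.011 ['Unreachable', 'finish_job', 'nose_length']
w3 200 [(np.int64(471), np.int64(-278), np.int64(64)), (np.int64(484), np.int64(-281), np.int64(97)), (np.int64(488), np.int64(-286), np.int64(98)), (np.int64(492), np.int64(-293), np.int64(96)), (np.int64(491), np.int64(-306), np.int64(63))]
w3 212 [(np.int64(521), np.int64(-262), np.int64(244)), (np.int64(480), np.int64(-284), np.int64(98)), (np.int64(484), np.int64(-290), np.int64(98)), (np.int64(487), np.int64(-296), np.int64(97)), (np.int64(485), np.int64(-310), np.int64(63))]
w3 224 [(np.int64(459), np.int64(-286), np.int64(63)), (np.int64(475), np.int64(-287), np.int64(98)), (np.int64(479), np.int64(-293), np.int64(99)), (np.int64(483), np.int64(-299), np.int64(96)), (np.int64(479), np.int64(-315), np.int64(63))]
w3 236 [(np.int64(469), np.int64(-284), np.int64(106)), (np.int64(471), np.int64(-290), np.int64(101)), (np.int64(474), np.int64(-297), np.int64(98)), (np.int64(479), np.int64(-301), np.int64(102)), (np.int64(484), np.int64(-306), np.int64(106))]
w3 248 [(np.int64(468), np.int64(-285), np.int64(115)), (np.int64(471), 
[... 3670 characters left out ...]
int64(223)), (np.int64(485), np.int64(-283), np.int64(222)), (np.int64(487), np.int64(-286), np.int64(222)), (np.int64(489), np.int64(-288), np.int64(223)), (np.int64(493), np.int64(-289), np.int64(227))]
w4 308 [(np.int64(481), np.int64(-281), np.int64(224)), (np.int64(484), np.int64(-284), np.int64(225)), (np.int64(485), np.int64(-287), np.int64(224)), (np.int64(487), np.int64(-289), np.int64(225)), (np.int64(490), np.int64(-291), np.int64(226))]
w4 320 [(np.int64(469), np.int64(-288), np.int64(209)), (np.int64(458), np.int64(-299), np.int64(187)), (np.int64(462), np.int64(-303), np.int64(188)), (np.int64(464), np.int64(-308), np.int64(187)), (np.int64(489), np.int64(-292), np.int64(228))]
```

View pics/c4.png

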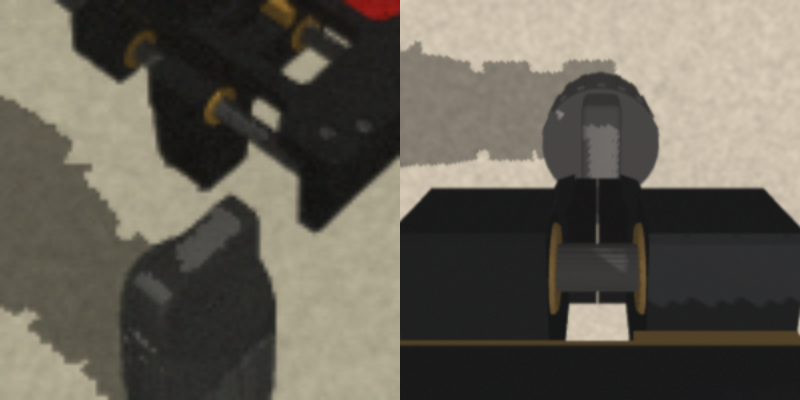

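The fingers closed above the bar: side crop (205,190) and wrist crop (598,180) both show shut tips over the bar top. The stated tip offset looks wrong, so I'll measure the real tip position in the tool frame.

Run:
```python
from h import *
s=get_state();Rm=R.from_quat(s["eef_rot"]).as_matrix();p=np.array(s["tool_pos"])
z=np.load('pics/w4.npz');P=cloud(z['d'],dict(intrinsics=z['K'],view=z['V']));Q=(P-p)@Rm
d=z['d'];m=(d>0)&(d<.2)
for lo in np.arange(-.06,.03,.004):
    g=Q[m&(Q[...,2]>lo)&(Q[...,2]<lo+.004)]
    if len(g): print(round(lo,3),len(g),g.min(0).round(4),g.max(0).round(4))
c=camera_model("side");_,d=snapshot("side");P=cloud(d,c);Q=(P-p)@Rm
m=(d>0)&(abs(Q[...,0])<.04)&(abs(Q[...,1])<.03)&(P[...,2]>.104)
for lo in np.arange(-.06,.03,.004):
    g=Q[m&(Q[...,2]>lo)&(Q[...,2]<lo+.004)]
    if len(g): print('side',round(lo,3),len(g),g.min(0).round(4),g.max(0).round(4))
```

```text
-0.06 301 [-0.0085 -0.0127 -0.06  ] [ 0.0127  0.0063 -0.056 ]
-0.056 263 [ 0.0094 -0.0135 -0.056 ] [ 0.0122  0.0073 -0.052 ]
-0.052 238 [ 0.0094 -0.0142 -0.052 ] [ 0.0122  0.0079 -0.048 ]
-0.048 235 [ 0.0093 -0.0145 -0.048 ] [ 0.0122  0.0084 -0.044 ]
-0.044 266 [ 0.0044 -0.0149 -0.044 ] [ 0.0123  0.0086 -0.04  ]
-0.04 333 [ 0.0001 -0.0153 -0.04  ] [ 0.0124  0.0089 -0.036 ]
-0.036 294 [-0.0046 -0.0157 -0.036 ] [ 0.0122  0.0093 -0.032 ]
-0.032 223 [ 0.0097 -0.0173 -0.032 ] [ 0.0121  0.0109 -0.028 ]
-0.028 227 [ 0.009  -0.0172 -0.028 ] [ 0.0124  0.0107 -0.024 ]
-0.024 190 [ 0.0096 -0.0167 -0.0239] [ 0.0123  0.0104 -0.02  ]
-0.02 127 [ 0.0096 -0.0151 -0.0199] [ 0.012   0.0089 -0.016 ]
-0.016 5 [ 0.0098 -0.0107 -0.016 ] [ 0.01    0.0026 -0.0155]
0.024 219 [-0.0002 -0.0087  0.0262] [0.0262 0.0057 0.028 ]
0.028 973 [ 0.0044 -0.0107  0.028 ] [0.1217 0.1186 0.032 ]
side -0.06 11 [-0.0109  0.0129 -0.059 ] [ 0.0079  0.0173 -0.0561]
side -0.056 9 [-0.0113  0.0103 -0.0555] [-0.0022  0.0156 -0.052 ]
side -0.052 18 [-0.011  -0.0122 -0.052 ] [ 0.0014  0.0161 -0.0481]
side -0.048 26 [-0.0115 -0.0162 -0.0478] [ 0.0008  0.0155 -0.044 ]
side -0.044 33 [-0.0115 -0.0143 -0.0436] [ 0.0059  0.0148 -0.0402]
side -0.04 37 [-0.0119 -0.015  -0.0399] [ 0.0084  0.0149 -0.0362]
side -0.036 40 [-0.0123 -0.0142 -0.0359] [ 0.0079  0.0142 -0.032 ]
side -0.032 32 [-0.0114 -0.013  -0.0319] [ 0.0088  0.0144 -0.028 ]
side -0.028 33 [-0.0121 -0.0136 -0.0279] [ 0.0066  0.0137 -0.0241]
side -0.024 11 [-0.0111 -0.0082 -0.0239] [-0.0033  0.0118 -0.0214]
side -0.02 4 [-0.0098 -0.0096 -0.0194] [-0.0076 -0.0011 -0.0189]
```

The real tips are about 18 mm behind the reported TCP, not 11 mm ahead of it. I'll regrasp with the TCP at z ≈ 0.050.

```bash
python3 -m inch '-0.1 0 0.0005 0 0 0 0;-0.1 0 0 0 0 0 0;-0.1 0 0 0 0 0 0;-0.1 0 0 0 0 0 0;-0.1 0 0 0 0 0 0' 50; python3 -m inch '-0.1 0 0 0.015 0 0 0;-0.1 0 0 0.02 0 0 0;-0.1 0 0 0.02 0 0 0;-0.1 0 0 0.01 0 0 0;-0.1 0 0 0.008 0 0 0;-0.1 0 0 0 0 0 0;-1 0 0 0 0 0 0;-1 0 0 0 0 0 0;-1 0 0 0 0 0 0;-1 0 0 0 0 0 0;-1 0 0 0 0 0 0;-1 0 0 0 0 0 0' 50
```

```text
clock: 6.17
tool_pos: [0.4656, -0.3014, 0.1229]
eef_rot: [0.954, 0.3, -0.0, -0.0]
contact_force: [-0.5, -0.3, -1.5]
opening: 0.362
finger_force: 0.0
clock: 7.17
tool_pos: [0.4664, -0.3018, 0.0512]
eef_rot: [0.954, 0.3, 0.0, 0.0]
contact_force: [0.0, 0.2, 4.7]
opening: 0.198
finger_force: 50.0
```

Gripped: the opening is 17.4 mm at 50 N, and rim height = TCP − 0.051. I'll lift, move beside the neck and look at it.

```bash
python3 -m inch '-1 0 0 -0.015 0 0 0;-1 0 0 -0.03 0 0 0;-1 0 0 -0.035 0 0 0;-1 0 0 -0.035 0 0 0;-1 0 0 -0.03 0 0 0;-1 0 0 -0.015 0 0 0;-1 0 0 0 0 0 0' 50; python3 -c "
from h import *
plan([.536,-.125,.211],75,10)"
```

```text
clock: 7.75
tool_pos: [0.4676, -0.3028, 0.2136]
eef_rot: [0.954, 0.3, 0.002, 0.002]
contact_force: [0.3, -0.5, -2.5]
opening: 0.202
finger_force: 50.0
rows 10 shift [ 0.0187 -0.0054  0.0003] turn [ 0.0007 -0.0001 -0.0699] yaw0 34.9
```

```bash
python3 -m inch '-1 0.0187 -0.0054 0 0 0 -0.07;-1 0.0187 -0.0054 0 0 0 -0.07;-1 0.0187 -0.0054 0 0 0 -0.07;-1 0.0187 -0.0054 0 0 0 -0.07;-1 0.0187 -0.0054 0 0 0 -0.07;-1 0.0187 -0.0054 0 0 0 -0.07;-1 0.0187 -0.0054 0 0 0 -0.07;-1 0.0187 -0.0054 0 0 0 -0.07;-1 0.0187 -0.0054 0 0 0 -0.07;-1 0.0187 -0.0054 0 0 0 -0.07;-1 0 0 0 0 0 0;-1 0 0 0 0 0 0'; python3 wsnap.py w5 .565,-.019,.04,.115,.14 .565,-.019,.06,.06,.08; python3 -c "
import cv2;i=cv2.imread('pics/w5.png');cv2.imwrite('pics/w5c.png',cv2.resize(i[30:330,120:520],(800,600),interpolation=cv2.INTER_CUBIC))"
```

```text
clock: 8.75
tool_pos: [0.5339, -0.1214, 0.2105]
eef_rot: [0.792, 0.611, 0.0, -0.0]
contact_force: [-0.5, 0.0, -2.3]
opening: 0.196
finger_force: 50.0
[ 0.5339 -0.1214  0.2105] yaw 75.3 q [ 0.08  0.6   0.1   1.82 -0.09  0.73 -0.03] t 8.75 open 0.1960872226343235
3670 mean [ 0.5662 -0.0179  0.127 ] rect 566.3 -17.9 [45.8 45.9] circ [566.3 -17.6] medz 0.1276 ang -154.5
8143 mean [ 0.5651 -0.0204  0.0718] rect 565.6 -20.1 [ 97.5 103.9] circ [566.2 -17.5] medz 0.0718 ang 162.6
```

View pics/w5c.png

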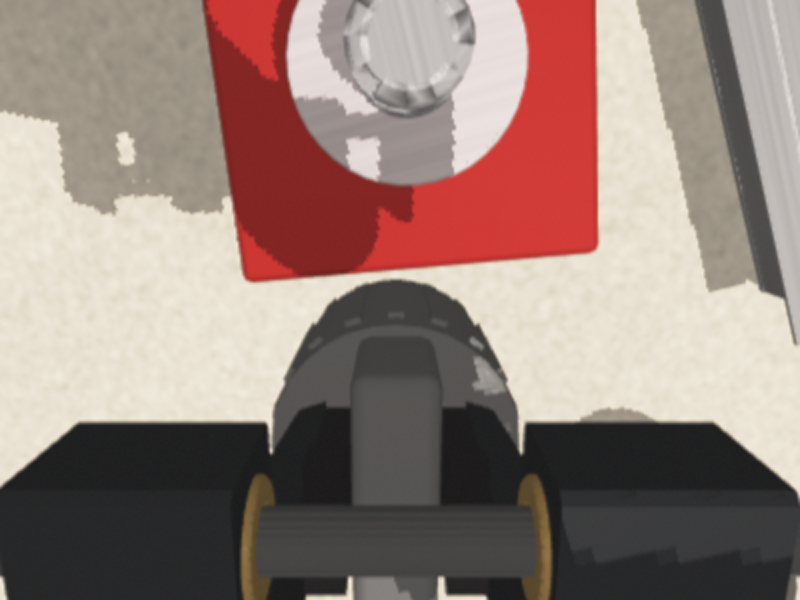

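The crop shows the neck top at (410,40) with notches round its edge, and the held cap at (397,380), upright. I'll measure the cap's axis in the same view for a relative offset.

Run:
```python
from h import *
from scipy.optimize import least_squares
z=np.load('pics/w5.npz');P=cloud(z['d'],dict(intrinsics=z['K'],view=z['V']));d=z['d']
p=np.array([.5339,-.1214,.2105]);Rm=tool(75.3);Q=(P-p)@Rm
m=(d>0)&(np.hypot(Q[...,0],Q[...,1])<.045)
for lo,hi,n in((-.052,-.040,'bar top'),(-.018,-.008,'roof'),(-.006,.03,'side')):
    g=Q[m&(Q[...,2]>lo)&(Q[...,2]<hi)];print(n,len(g),g.min(0).round(4),g.max(0).round(4),np.median(g,0).round(4))
    if n!='bar top':
        h=g[g[:,0]>.022] if n=='side' else g
        ang=np.arctan2(h[:,1],h[:,0]);
        if n=='side':
            f=least_squares(lambda c:np.hypot(h[:,0]-c[0],h[:,1]-c[1])-.031,[0,0],loss='soft_l1',f_scale=.001);print('axis',f.x.round(4))
print('neck in tool',((np.array([.5663,-.0177,.1276])-p)@Rm).round(4))
# notch angles on the neck top
c=np.array([.5663,-.0177]);rr=np.hypot(P[...,0]-c[0],P[...,1]-c[1]);a=np.degrees(np.arctan2(P[...,1]-c[1],P[...,0]-c[0]))%360
m=(d>0)&(rr>.0165)&(rr<.0195)&(P[...,2]>.09)&(P[...,2]<.14)
print([(k,int(((lambda v:np.median(v) if len(v) else 0)(P[...,2][m&(a>=k)&(a<k+10)]))*1000)) for k in range(0,360,10)])
```

```text
bar top 5383 [-0.0301 -0.0236 -0.052 ] [ 0.0278  0.0249 -0.04  ] [ 0.011   0.0005 -0.0464]
roof 2596 [-0.0029 -0.0302 -0.018 ] [ 0.0297  0.0315 -0.008 ] [ 0.0167 -0.0006 -0.0126]
side 1404 [ 0.0026 -0.0313 -0.006 ] [0.0312 0.0322 0.0299] [0.0274 0.0004 0.0064]
axis [-0.0011  0.0004]
neck in tool [0.1085 0.005  0.0829]
[(0, 127), (10, 128), (20, 128), (30, 127), (40, 128), (50, 127), (60, 128), (70, 127), (80, 122), (90, 122), (100, 127), (110, 127), (120, 127), (130, 127), (140, 128), (150, 127), (160, 128), (170, 127), (180, 127), (190, 119), (200, 121), (210, 122), (220, 127), (230, 128), (240, 127), (250, 127), (260, 127), (270, 127), (280, 127), (290, 128), (300, 128), (310, 126), (320, 121), (330, 122), (340, 127), (350, 127)]
```

The neck shows 3 notches, at about 87°, 205° and 325°. I'll move over the neck, wound back to yaw 195°.

```bash
python3 -c "
from h import *
plan([.5653,-.0184,.2],195,20)"
```

```text
rows 20 shift [0.0034 0.0057 0.0005] turn [-0.      0.     -0.1046] yaw0 75.1
```

```bash
python3 -m inch '-1 0.0034 0.0057 0 0 0 -0.1046;-1 0.0034 0.0057 0 0 0 -0.1046;-1 0.0034 0.0057 0 0 0 -0.1046;-1 0.0034 0.0057 0 0 0 -0.1046;-1 0.0034 0.0057 0 0 0 -0.1046;-1 0.0034 0.0057 0 0 0 -0.1046;-1 0.0034 0.0057 0 0 0 -0.1046;-1 0.0034 0.0057 0 0 0 -0.1046;-1 0.0034 0.0057 0 0 0 -0.1046;-1 0.0034 0.0057 0 0 0 -0.1046;-1 0.0034 0.0057 0 0 0 -0.1046;-1 0.0034 0.0057 0 0 0 -0.1046;-1 0.0034 0.0057 0 0 0 -0.1046;-1 0.0034 0.0057 0 0 0 -0.1046;-1 0.0034 0.0057 0 0 0 -0.1046;-1 0.0034 0.0057 0 0 0 -0.1046;-1 0.0034 0.0057 0 0 0 -0.1046;-1 0.0034 0.0057 0 0 0 -0.1046;-1 0.0034 0.0057 0 0 0 -0.1046;-1 0.0034 0.0057 0 0 0 -0.1046'; python3 -m inch '-1 0 0 0 0 0 0'; python3 -c "
from h import *
print(np.round(get_state()['q'],2));plan([.5653,-.0184,.2],195,1)"
```

```text
clock: 10.47
tool_pos: [0.5663, -0.0202, 0.2102]
eef_rot: [-0.131, 0.991, -0.001, -0.0]
contact_force: [-1.2, 0.1, -2.4]
opening: 0.197
finger_force: 50.0
clock: 10.55
tool_pos: [0.5655, -0.0191, 0.2102]
eef_rot: [-0.131, 0.991, -0.0, -0.001]
contact_force: [-0.4, -0.2, -2.8]
opening: 0.204
finger_force: 50.0
[ 0.25  0.66 -0.5   1.75  0.4   0.84  1.4 ]
rows 1 shift [-0.      0.0007  0.0102] turn [-0.0001 -0.0014  0.0004] yaw0 -165.0
```

```bash
python3 -m inch '-1 0 0.0007 0.014 0 0 0;-1 0 0 0.012 0 0 0;-1 0 0 0.006 0 0 0;-1 0 0 0.006 0 0 0;-1 0 0 0.003 0 0 0;-1 0 0 0.003 0 0 0;-1 0 0 0 0 0 0'; python3 -m inch '-1 0 0 0.002 0 0 0;-1 0 0 0.002 0 0 0;-1 0 0 0 0 0 0'
```

```text
clock: 11.13
tool_pos: [0.5645, -0.0192, 0.1655]
eef_rot: [-0.129, 0.992, -0.001, -0.002]
contact_force: [-4.2, -1.5, -4.9]
opening: 0.199
finger_force: 50.0
clock: 11.38
tool_pos: [0.5648, -0.0191, 0.1624]
eef_rot: [-0.129, 0.992, -0.001, -0.002]
contact_force: [-6.6, -2.5, 1.0]
opening: 0.197
finger_force: 50.0
```

```bash
python3 -m inch '-1 0.0015 0 0.002 0 0 0;-1 0 0 0.001 0 0 0;-1 0 0 0 0 0 0'; python3 -m inch '-1 0 0 0 0 0 0.1;-1 0 0 0 0 0 0.1;-1 0 0 0 0 0 0.1'
```

```text
clock: 11.63
tool_pos: [0.5654, -0.0188, 0.1617]
eef_rot: [-0.129, 0.992, -0.001, 0.001]
contact_force: [-7.1, -1.3, 12.5]
opening: 0.197
finger_force: 50.0
clock: 11.88
tool_pos: [0.5657, -0.0196, 0.1615]
eef_rot: [0.023, 1.0, -0.001, 0.001]
contact_force: [-4.4, -3.3, 9.4]
opening: 0.199
finger_force: 50.1
```

```bash
for i in 1; do python3 -m inch '-1 0 0 0 0 0 0.1;-1 0 0 0 0 0 0.1;-1 0 0 0 0 0 0.1'; python3 -m inch '-1 0 0 0 0 0 0.1;-1 0 0 0 0 0 0.1;-1 0 0 0 0 0 0.1';done | grep -E "tool|force"
```

```text
tool_pos: [0.5658, -0.0189, 0.1616]
contact_force: [-3.8, -1.4, 5.7]
finger_force: 50.0
tool_pos: [0.5657, -0.0194, 0.1617]
contact_force: [-7.3, -3.6, 10.7]
finger_force: 50.1
```

```bash
(python3 -m inch '-1 0 0 0 0 0 0.1;-1 0 0 0 0 0 0.1;-1 0 0 0 0 0 0.1'; python3 -m inch '-1 0 0 0 0 0 0.1;-1 0 0 0 0 0 0.1;-1 0 0 0 0 0 0.1') | grep -E "tool|force"
```

```text
tool_pos: [0.5663, -0.0181, 0.1615]
contact_force: [-4.0, -0.6, 9.7]
finger_force: 50.0
tool_pos: [0.5666, -0.0179, 0.1613]
contact_force: [-3.1, -2.4, 5.9]
finger_force: 50.0
```

```bash
(python3 -m inch '-1 0 0 0.001 0 0 0.1;-1 0 0 0 0 0 0.1;-1 0 0 0 0 0 0.1'; python3 -m inch '-1 0 0 0 0 0 0.1;-1 0 0 0 0 0 0.1';python3 -m inch '-1 0 0 0 0 0 0.1;-1 0 0 0 0 0 0.1'; python3 -m inch '-1 0 0 0 0 0 0.1;-1 0 0 0 0 0 0.1') | grep -E "clock|tool|force|eef"
```

```text
clock: 13.13
tool_pos: [0.5668, -0.0185, 0.1608]
eef_rot: [0.697, 0.717, 0.001, 0.002]
contact_force: [-4.9, -2.7, 14.9]
finger_force: 50.3
clock: 13.3
tool_pos: [0.5673, -0.0184, 0.1611]
eef_rot: [0.765, 0.644, 0.002, 0.002]
contact_force: [-3.6, -1.7, 11.7]
finger_force: 50.1
clock: 13.47
tool_pos: [0.567, -0.0191, 0.1611]
eef_rot: [0.826, 0.564, 0.002, 0.002]
contact_force: [-7.5, -4.4, 19.9]
finger_force: 50.4
clock: 13.63
tool_pos: [0.5658, -0.0182, 0.1612]
eef_rot: [0.878, 0.479, 0.002, 0.0]
contact_force: [-6.5, -0.6, 12.1]
finger_force: 50.1
```

After 137° there was no drop anywhere, so A is the wrong cap. I'll lift it off and stand it on free table at (0.47, −0.22).

```bash
python3 -m inch '-1 0 0 -0.005 0 0 0;-1 0 0 -0.015 0 0 0;-1 0 0 -0.02 0 0 0;-1 0 0 -0.015 0 0 0;-1 0 0 0 0 0 0'; python3 -c "
from h import *
print(np.round(get_state()['q'],2));plan([.47,-.225,.21],40,10)"
```

```text
clock: 14.05
tool_pos: [0.569, -0.0177, 0.2168]
eef_rot: [0.877, 0.481, 0.005, 0.002]
contact_force: [0.5, -0.9, -2.8]
opening: 0.203
finger_force: 50.0
[-0.21  0.63  0.27  1.77 -0.23  0.77 -0.39]
rows 10 shift [-0.0223  0.0059  0.0006] turn [ 0.0008 -0.0007  0.0306] yaw0 57.5
```

```bash
python3 -m inch '-1 -0.0223 0.0059 0 0 0 0.03;-1 -0.0223 0.0059 0 0 0 0.03;-1 -0.0223 0.0059 0 0 0 0.03;-1 -0.0223 0.0059 0 0 0 0.03;-1 -0.0223 0.0059 0 0 0 0.03;-1 -0.0223 0.0059 0 0 0 0.03;-1 -0.0223 0.0059 0.015 0 0 0.03;-1 -0.0223 0.0059 0.02 0 0 0.03;-1 -0.0223 0.0059 0.02 0 0 0.03;-1 -0.0223 0.0059 0.02 0 0 0.03;-1 0 0 0.03 0 0 0;-1 0 0 0.03 0 0 0;-1 0 0 0.015 0 0 0;-1 0 0 0.007 0 0 0;-1 0 0 0.003 0 0 0;-1 0 0 0 0 0 0'
```

```text
clock: 15.38
tool_pos: [0.4666, -0.2256, 0.0531]
eef_rot: [0.939, 0.344, 0.0, 0.0]
contact_force: [0.7, 0.5, -1.8]
opening: 0.2
finger_force: 50.0
```

```bash
python3 -m inch '-1 0 0 0.002 0 0 0;-1 0 0 0.0015 0 0 0;-1 0 0 0 0 0 0'; python3 -m inch '-0.1 0 0 0 0 0 0;-0.1 0 0 0 0 0 0;-0.1 0 0 0 0 0 0;-0.1 0 0 -0.02 0 0 0;-0.1 0 0 -0.03 0 0 0;-0.1 0 0 -0.035 0 0 0;-0.1 0 0 -0.035 0 0 0;-0.1 0 0 -0.035 0 0 0;-0.1 0 0 0 0 0 0'; python3 wsnap.py w6 .4666,-.2256,.05,.085,.12; python3 -c "
from h import *
plan([.42,.295,.205],167.5-180+180,40);plan([.60,.255,.205],-12.5,40)"
```

```text
clock: 15.63
tool_pos: [0.4675, -0.2257, 0.0517]
eef_rot: [0.939, 0.344, 0.002, 0.001]
contact_force: [-0.8, 1.7, 6.2]
opening: 0.201
finger_force: 50.0
clock: 16.38
tool_pos: [0.4692, -0.2279, 0.2109]
eef_rot: [0.939, 0.343, 0.004, 0.004]
contact_force: [-0.7, -1.8, -0.3]
opening: 0.449
finger_force: 0.0
[ 0.4692 -0.2279  0.2109] yaw 40.18 q [ 0.17  0.58  0.32  1.91 -0.28  0.68 -0.22] t 16.3833 open 0.44919778841723446
1306 mean [ 0.4686 -0.2236  0.0974] rect 467.4 -224.3 [57.3 17.2] circ [ 467.9 -224.9] medz 0.0976 ang -139.7
rows 40 shift [0.0161 0.002  0.0001] turn [ 0.0002  0.0002 -0.0555] yaw0 40.2
rows 40 shift [ 0.0064 -0.0112  0.0001] turn [ 0.0001 -0.0002  0.023 ] yaw0 40.2
```

```bash
python3 -c "
from h import *
plan([.605,.261,.205],167.5,28)"
```

```text
rows 28 shift [0.0199 0.0103 0.0002] turn [ 0.0003  0.0002 -0.0793] yaw0 40.2
```

```bash
python3 -m inch '-0.1 0.0199 0.0103 0 0 0 -0.0793;-0.1 0.0199 0.0103 0 0 0 -0.0793;-0.1 0.0199 0.0103 0 0 0 -0.0793;-0.1 0.0199 0.0103 0 0 0 -0.0793;-0.1 0.0199 0.0103 0 0 0 -0.0793;-0.1 0.0199 0.0103 0 0 0 -0.0793;-0.1 0.0199 0.0103 0 0 0 -0.0793;-0.1 0.0199 0.0103 0 0 0 -0.0793;-0.1 0.0199 0.0103 0 0 0 -0.0793;-0.1 0.0199 0.0103 0 0 0 -0.0793;-0.1 0.0199 0.0103 0 0 0 -0.0793;-0.1 0.0199 0.0103 0 0 0 -0.0793;-0.1 0.0199 0.0103 0 0 0 -0.0793;-0.1 0.0199 0.0103 0 0 0 -0.0793' && python3 -m inch '-0.1 0.0199 0.0103 0 0 0 -0.0793;-0.1 0.0199 0.0103 0 0 0 -0.0793;-0.1 0.0199 0.0103 0 0 0 -0.0793;-0.1 0.0199 0.0103 0 0 0 -0.0793;-0.1 0.0199 0.0103 0 0 0 -0.0793;-0.1 0.0199 0.0103 0 0 0 -0.0793;-0.1 0.0199 0.0103 0 0 0 -0.0793;-0.1 0.0199 0.0103 0 0 0 -0.0793;-0.1 0.0199 0.0103 0 0 0 -0.0793;-0.1 0.0199 0.0103 0 0 0 -0.0793;-0.1 0.0199 0.0103 0 0 0 -0.0793;-0.1 0.0199 0.0103 0 0 0 -0.0793;-0.1 0.0199 0.0103 0 0 0 -0.0793;-0.1 0.0199 0.0103 0 0 0 -0.0793;-0.1 0 0 0 0 0 0;-0.1 0 0 0 0 0 0'; python3 wsnap.py w7 .522,.278,.036,.085,.12 .522,.278,.036,.055,.075
```

```text
clock: 17.6
tool_pos: [0.6857, -0.0238, 0.203]
eef_rot: [0.615, 0.788, -0.001, -0.001]
contact_force: [0.8, 0.7, 1.1]
opening: 0.451
finger_force: 0.0
clock: 18.93
tool_pos: [0.6024, 0.2627, 0.2037]
eef_rot: [0.108, 0.994, 0.0, -0.001]
contact_force: [0.5, -1.0, -0.3]
opening: 0.451
finger_force: 0.0
[0.6024 0.2627 0.2037] yaw 167.54 q [-0.35  0.76 -0.24  1.47  0.2   0.94  0.7 ] t 18.9333 open 0.45055620023498355
1713 mean [0.5221 0.2793 0.0976] rect 522.6 279.0 [17.4 57.3] circ [522.7 279.4] medz 0.0977 ang 168.1
2477 mean [0.5229 0.2795 0.0638] rect 523.8 279.1 [63.8 61.8] circ [522.9 279.2] medz 0.0639 ang 78.2
```

```bash
python3 -m inch '-0.1 0.02 -0.001 0.01 0 0 -0.008;-0.1 0.021 0 0.02 0 0 0;-0.1 0.02 0 0.02 0 0 0;-0.1 0.0203 0 0.02 0 0 0;-0.1 0 0 0 0 0 0;-0.1 0 0 0.03 0 0 0;-0.1 0 0 0.025 0 0 0;-0.1 0 0 0.015 0 0 0;-0.1 0 0 0.008 0 0 0;-0.1 0 0 0.004 0 0 0;-0.1 0 0 0 0 0 0;-1 0 0 0 0 0 0;-1 0 0 0 0 0 0;-1 0 0 0 0 0 0;-1 0 0 0 0 0 0;-1 0 0 0 0 0 0;-1 0 0 0 0 0 0' 50
```

```text
clock: 20.4
tool_pos: [0.5248, 0.2778, 0.0537]
eef_rot: [0.106, 0.994, 0.0, 0.001]
contact_force: [-0.4, -0.8, 5.4]
opening: 0.203
finger_force: 50.0
```

```bash
python3 -m inch '-1 0 0 -0.015 0 0 0;-1 0 0 -0.03 0 0 0;-1 0 0 -0.04 0 0 0;-1 0 0 -0.04 0 0 0;-1 0 0 -0.03 0 0 0;-1 0 0 -0.01 0 0 0;-1 0 0 0 0 0 0'; python3 -c "
from h import *
plan([.5686,-.0194,.21],168,12)"
```

```text
clock: 20.98
tool_pos: [0.5252, 0.2787, 0.2199]
eef_rot: [0.106, 0.994, 0.001, 0.002]
contact_force: [-0.3, 0.2, -4.7]
opening: 0.2
finger_force: 50.0
rows 12 shift [-0.0087 -0.0235  0.0008] turn [ 0.0003  0.0003 -0.0002] yaw0 167.9
```

```bash
python3 -m inch '-1 -0.0087 -0.0235 0.0008 0 0 0;-1 -0.0087 -0.0235 0.0008 0 0 0;-1 -0.0087 -0.0235 0.0008 0 0 0;-1 -0.0087 -0.0235 0.0008 0 0 0;-1 -0.0087 -0.0235 0.0008 0 0 0;-1 -0.0087 -0.0235 0.0008 0 0 0;-1 -0.0087 -0.0235 0.0008 0 0 0;-1 -0.0087 -0.0235 0.0008 0 0 0;-1 -0.0087 -0.0235 0.0008 0 0 0;-1 -0.0087 -0.0235 0.0008 0 0 0;-1 -0.0087 -0.0235 0.0008 0 0 0;-1 -0.0087 -0.0235 0.0008 0.0005 0.0003 0;-1 0 0 0 0 0 0;-1 0 0 0 0 0 0'; python3 -c "
from h import *
print(np.round(get_state()['q'],2));plan([.5686,-.0194,.1737],168,1)"
```

```text
clock: 22.15
tool_pos: [0.5651, -0.0222, 0.2051]
eef_rot: [0.107, 0.994, -0.001, -0.003]
contact_force: [-1.1, 1.0, -3.7]
opening: 0.202
finger_force: 50.0
[ 0.12  0.64 -0.28  1.76  0.23  0.79  1.08]
rows 1 shift [-0.003   0.0036  0.0314] turn [-0.0027 -0.0059 -0.0058] yaw0 167.7
```

```bash
python3 -m inch '-1 -0.003 0.0036 0 -0.0027 -0.0059 0;-1 0 0 0.012 0 0 0;-1 0 0 0.01 0 0 0;-1 0 0 0.006 0 0 0;-1 0 0 0.004 0 0 0;-1 0 0 0.003 0 0 0;-1 0 0 0.002 0 0 0;-1 0 0 0 0 0 0'; python3 -m inch '-1 0 0 0.002 0 0 0;-1 0 0 0.002 0 0 0;-1 0 0 0 0 0 0'
```

```text
clock: 22.82
tool_pos: [0.5786, -0.0128, 0.1778]
eef_rot: [0.104, 0.995, 0.004, 0.012]
contact_force: [0.5, 3.3, 33.2]
opening: 0.206
finger_force: 50.2
clock: 23.07
tool_pos: [0.5724, -0.0172, 0.1683]
eef_rot: [0.105, 0.994, 0.0, 0.005]
contact_force: [2.6, -3.4, -2.1]
opening: 0.199
finger_force: 49.1
```

```bash
python3 -m inch '-1 0 0 0 0 0 0;-1 0 0 0 0 0 0'; python3 wsnap.py w8
python3 - <<'E'
from h import *
s=get_state();p=np.array(s["tool_pos"]);Rm=R.from_quat(s["eef_rot"]).as_matrix()
z=np.load('pics/w8.npz');d=z['d'];P=cloud(d,dict(intrinsics=z['K'],view=z['V']));Q=(P-p)@Rm
from scipy.optimize import least_squares
m=(d>0)&(np.hypot(Q[...,0],Q[...,1])<.045)
g=Q[m&(Q[...,2]>-.006)&(Q[...,2]<.03)];h=g[g[:,0]>.022]
print('axis tool',least_squares(lambda c:np.hypot(h[:,0]-c[0],h[:,1]-c[1])-.031,[0,0],loss='soft_l1',f_scale=.001).x.round(4),len(h))
g=Q[m&(Q[...,2]>-.052)&(Q[...,2]<-.04)&(abs(Q[...,1])<.007)];print('bar xmax',g.max(0).round(4),'z',np.median(g[:,2]).round(4))
g=Q[m&(Q[...,2]>-.02)&(Q[...,2]<-.004)&(Q[...,0]>.005)];A=np.c_[g[:,:2],np.ones(len(g))];print('roof plane',np.linalg.lstsq(A,g[:,2],rcond=None)[0].round(4))
b=(d>0)&(P[...,2]>.068)&(P[...,2]<.076)&(np.hypot(P[...,0]-.566,P[...,1]+.018)<.058);g=P[b][:,:2]*1000
print('body',len(g),[np.round(v,1) for v in cv2.minEnclosingCircle(g.astype(np.float32))])
E
python3 -c "
import cv2;i=cv2.imread('pics/w8.png');cv2.imwrite('pics/w8c.png',cv2.resize(i[30:330,120:520],(600,450)))"
```

```text
clock: 23.23
tool_pos: [0.5722, -0.0172, 0.167]
eef_rot: [0.105, 0.994, 0.001, 0.004]
contact_force: [4.3, -3.9, -1.8]
opening: 0.201
finger_force: 49.2
[ 0.5722 -0.0172  0.167 ] yaw 167.89 q [ 0.1   0.69 -0.26  1.79  0.26  0.69  1.06] t 23.2333 open 0.2005003911004848
axis tool [0.0051 0.0003] 1366
bar xmax [ 0.031   0.007  -0.0401] z -0.0457
roof plane [ 0.0312  0.0243 -0.0124]
body 4987 [array([566.1, -18. ]), np.float64(52.1)]
```

View pics/w8c.png

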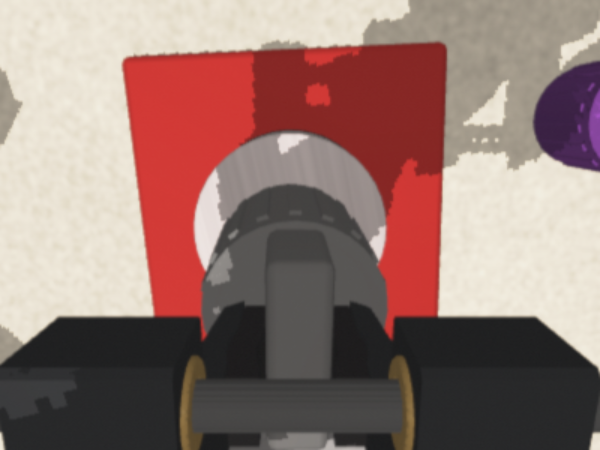

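The cap sits over the neck at (290,260) in the crop, having slipped about 3 mm along its bar. I'll correct for that, press lightly, and turn about the cap's own axis.

```bash
python3 -m inch '-1 -0.0026 0.0004 0 0 0 0;-1 0 0 0.002 0 0 0;-1 0 0 0.002 0 0 0;-1 0 0 0 0 0 0'; (python3 -m inch '-1 0 -0.0005 0 0 0 0.1;-1 0 -0.0005 0 0 0 0.1'; python3 -m inch '-1 0 -0.0005 0 0 0 0.1;-1 0 -0.0005 0 0 0 0.1') | grep -E "tool|contact"
```

```text
clock: 23.62
tool_pos: [0.5735, -0.0172, 0.1636]
eef_rot: [0.106, 0.994, 0.001, 0.003]
contact_force: [0.6, -4.2, 4.4]
opening: 0.2
finger_force: 49.5
tool_pos: [0.5738, -0.0189, 0.1635]
contact_force: [2.3, -5.2, 2.3]
tool_pos: [0.5735, -0.0204, 0.1636]
contact_force: [0.8, -5.2, 3.3]
```

```bash
(python3 -m inch '-1 -0.0006 -0.0013 0.002 0 0 0.1;-1 0 -0.0005 0 0 0 0.1'; python3 -m inch '-1 0 -0.0005 0 0 0 0.1;-1 0 -0.0005 0 0 0 0.1'; python3 -m inch '-1 0 -0.0005 0 0 0 0.1;-1 0 -0.0005 0 0 0 0.1') | grep -E "tool|contact|eef"
```

```text
tool_pos: [0.5735, -0.0222, 0.1627]
eef_rot: [0.397, 0.918, 0.001, 0.004]
contact_force: [0.4, -6.6, 4.6]
tool_pos: [0.5726, -0.0232, 0.1627]
eef_rot: [0.487, 0.874, 0.001, 0.004]
contact_force: [1.2, -7.0, 13.1]
tool_pos: [0.5715, -0.0247, 0.1629]
eef_rot: [0.571, 0.821, 0.001, 0.004]
contact_force: [-0.3, -7.9, 11.9]
```

```bash
(python3 -m inch '-1 -0.001 -0.0005 0 0 0 0.1;-1 0 -0.0005 0 0 0 0.1'; python3 -m inch '-1 0 -0.0005 0 0 0 0.1;-1 0 -0.0005 0 0 0 0.1'; python3 -m inch '-1 0 -0.0005 0 0 0 0.1;-1 0 -0.0005 0 0 0 0.1') | grep -E "tool|contact|eef"
```

```text
tool_pos: [0.5691, -0.0246, 0.1618]
eef_rot: [0.651, 0.759, 0.001, 0.002]
contact_force: [-2.1, -5.1, -2.1]
tool_pos: [0.5669, -0.0242, 0.1602]
eef_rot: [0.723, 0.691, 0.001, 0.001]
contact_force: [-0.7, -5.2, -4.4]
tool_pos: [0.5656, -0.0241, 0.16]
eef_rot: [0.788, 0.615, 0.0, 0.0]
contact_force: [-2.4, -5.7, -2.9]
```

The force vanished and z fell, so the cap has dropped into the notches. I'll push down without turning.

```bash
(python3 -m inch '-1 0 0 0.003 0 0 0;-1 0 0 0.002 0 0 0;-1 0 0 0 0 0 0';python3 -m inch '-1 0 0 0.002 0 0 0;-1 0 0 0 0 0 0') | grep -E "tool|contact|eef"; python3 -c "
from h import *
s=get_state();print(np.round(s['q'],2),s['moment'],s['clock'])"
```

```text
tool_pos: [0.5657, -0.0232, 0.1561]
eef_rot: [0.787, 0.617, 0.001, -0.0]
contact_force: [-4.0, -3.6, 7.2]
tool_pos: [0.5659, -0.0227, 0.1556]
eef_rot: [0.787, 0.617, 0.002, -0.0]
contact_force: [-7.5, -1.8, 19.5]
[-0.16  0.71  0.2   1.82 -0.22  0.63 -0.07] [-0.89516979  1.82327276 -0.06891717] 25.3667
```

The drop was about 7 mm, so the cap bites. Now I'll screw clockwise, following the 48 mm lead (0.76 mm per 0.1 rad).

```bash
(python3 -m inch '-1 0 -0.0012 0.0008 0 0 0.1;-1 0 -0.0005 0.0008 0 0 0.1;-1 0 -0.0005 0.0008 0 0 0.1'; python3 -m inch '-1 0 -0.0005 0.0008 0 0 0.1;-1 0 -0.0005 0.0008 0 0 0.1;-1 0 -0.0005 0.0008 0 0 0.1') | grep -E "tool|contact|eef|finger"; python3 -c "
from h import *
s=get_state();print(np.round(s['q'],2),s['moment'],s['clock'])"
```

```text
tool_pos: [0.5654, -0.0226, 0.1532]
eef_rot: [0.871, 0.49, 0.003, 0.001]
contact_force: [-2.4, -4.6, 16.1]
finger_force: 50.0
tool_pos: [0.5646, -0.0217, 0.1506]
eef_rot: [0.935, 0.355, 0.003, 0.0]
contact_force: [-2.1, -3.6, 17.8]
finger_force: 50.0
[-0.26  0.73  0.37  1.84 -0.42  0.64 -0.48] [-1.06006896  1.07890194  0.24038314] 25.8667
```

```bash
(python3 -m inch '-1 0 -0.0005 0.0007 0 0 0.1;-1 0 -0.0005 0.0007 0 0 0.1;-1 0 -0.0005 0.0008 0 0 0.1;-1 0 -0.0005 0.0007 0 0 0.1;-1 0 -0.0005 0.0008 0 0 0.1;-1 0 -0.0005 0.0007 0 0 0.1'; python3 -m inch '-1 0 -0.0005 0.0007 0 0 0.1;-1 0 -0.0005 0.0008 0 0 0.1;-1 0 -0.0005 0.0007 0 0 0.1;-1 0 -0.0005 0.0008 0 0 0.1;-1 0 -0.0005 0.0007 0 0 0.1;-1 0 -0.0005 0.0008 0 0 0.1') | grep -E "tool|contact|eef|finger"; python3 -c "
from h import *
s=get_state();print(np.round(s['q'],2),s['moment'],s['clock'])"
```

```text
tool_pos: [0.5638, -0.0195, 0.1464]
eef_rot: [0.998, 0.063, 0.004, -0.0]
contact_force: [-2.7, -4.5, 14.6]
finger_force: 50.1
tool_pos: [0.5636, -0.0177, 0.1418]
eef_rot: [0.972, -0.236, 0.003, -0.0]
contact_force: [-4.6, -3.2, 9.3]
finger_force: 50.1
[-0.43  0.83  0.7   1.86 -0.78  0.74 -1.34] [-1.02321503  1.51308484  0.07355054] 26.8667
```

I'll let go here, since q5 is nearing its limit, and take a fresh grip half a turn back.

```bash
python3 -m inch '-0.2 0 0 0 0 0 0;-0.2 0 0 0 0 0 0;-0.2 0 0 0 0 0 0;-0.2 0 0 0 0 0 0;-0.2 0 0 -0.01 0 0 0;-0.2 0 0 -0.02 0 0 0;-0.2 0 0 -0.02 0 0 0;-0.2 0 0 -0.01 0 0 0;-0.2 0 0 0 0 0 0'; python3 wsnap.py w9 .567,-.019,.04,.165,.178 .567,-.019,.04,.12,.15; python3 -c "
from h import *
plan([.567,-.019,.195],153,27)"
```

```text
clock: 27.62
tool_pos: [0.5652, -0.0163, 0.203]
eef_rot: [0.973, -0.233, 0.005, -0.002]
contact_force: [-0.3, -0.3, -0.5]
opening: 0.401
finger_force: 0.0
[ 0.5652 -0.0163  0.203 ] yaw -26.9 q [-0.48  0.76  0.78  1.81 -0.69  0.86 -1.41] t 27.6167 open 0.4005662719438382
107 mean [ 0.5913 -0.0315  0.1716] rect 590.7 -30.9 [17.5  2.6] circ [589.5 -30.2] medz 0.1714 ang 60.1
534 mean [ 0.5898 -0.0289  0.1376] rect 581.7 -23.2 [64.2 33. ] circ [568.2 -17.6] medz 0.1398 ang 63.7
rows 27 shift [-0.0001  0.0002  0.0002] turn [ 0.0004 -0.0003 -0.1163] yaw0 -26.9
```

```bash
python3 -m inch '-0.2 0 0 0 0 0 -0.1163;-0.2 0 0 0 0 0 -0.1163;-0.2 0 0 0 0 0 -0.1163;-0.2 0 0 0 0 0 -0.1163;-0.2 0 0 0 0 0 -0.1163;-0.2 0 0 0 0 0 -0.1163;-0.2 0 0 0 0 0 -0.1163;-0.2 0 0 0 0 0 -0.1163;-0.2 0 0 0 0 0 -0.1163;-0.2 0 0 0 0 0 -0.1163;-0.2 0 0 0 0 0 -0.1163;-0.2 0 0 0 0 0 -0.1163;-0.2 0 0 0 0 0 -0.1163;-0.2 0 0 0 0 0 -0.1163' && python3 -m inch '-0.2 0 0 0 0 0 -0.1163;-0.2 0 0 0 0 0 -0.1163;-0.2 0 0 0 0 0 -0.1163;-0.2 0 0 0 0 0 -0.1163;-0.2 0 0 0 0 0 -0.1163;-0.2 0 0 0 0 0 -0.1163;-0.2 0 0 0 0 0 -0.1163;-0.2 0 0 0 0 0 -0.1163;-0.2 0 0 0 0 0 -0.1163;-0.2 0 0 0 0 0 -0.1163;-0.2 0 0 0 0 0 -0.1163;-0.2 0 0 0 0 0 -0.1163;-0.2 0 0 0 0 0 -0.1163;-0.2 0 0 0 0 0 0;-0.2 0 0 0 0 0 0'; python3 wsnap.py w10 .567,-.019,.04,.178,.2 .567,-.019,.04,.145,.165; python3 -c "
from h import *
plan([.567,-.019,.1418],152,1)"
```

```text
clock: 28.83
tool_pos: [0.5628, -0.0155, 0.1994]
eef_rot: [0.835, 0.55, 0.002, 0.0]
contact_force: [0.5, -0.4, -0.1]
opening: 0.398
finger_force: 0.0
clock: 30.08
tool_pos: [0.563, -0.0158, 0.1997]
eef_rot: [0.235, 0.972, 0.001, 0.002]
contact_force: [0.4, 0.1, -0.0]
opening: 0.398
finger_force: 0.0
[ 0.563  -0.0158  0.1997] yaw 152.82 q [ 0.04  0.63 -0.16  1.78  0.13  0.74  0.91] t 30.0833 open 0.39840570369771955
2942 mean [ 0.5639 -0.0152  0.1867] rect 565.7 -16.1 [18.1 57.8] circ [565.5 -16.1] medz 0.1869 ang 149.5
3968 mean [ 0.5632 -0.0156  0.1531] rect 564.8 -16.1 [62.9 60.4] circ [565.6 -16.5] medz 0.1531 ang 58.6
rows 1 shift [-0.0047 -0.0013  0.0581] turn [0.0037 0.0033 0.0144] yaw0 152.8
```

Fresh measurement: cap axis (0.5656, −0.0163), bar at 149.5°, roof at 0.153, so the rim is at 0.089 and stayed put. I'll grip again there.

```bash
python3 -m inch '-0.2 -0.0026 0.0006 0 0.0037 0.0033 0.055;-0.2 0 0 0.02 0 0 0;-0.2 0 0 0.02 0 0 0;-0.2 0 0 0.012 0 0 0;-0.2 0 0 0.007 0 0 0;-0.2 0 0 0 0 0 0;-1 0 0 0 0 0 0;-1 0 0 0 0 0 0;-1 0 0 0 0 0 0;-1 0 0 0 0 0 0;-1 0 0 0 0 0 0' 50; (python3 -m inch '-1 0 0 0.0008 0 0 0.1;-1 0 0 0.0008 0 0 0.1;-1 0 0 0.0008 0 0 0.1;-1 0 0 0.0008 0 0 0.1') | grep -E "tool|contact|eef|finger"
```

```text
clock: 31.05
tool_pos: [0.5665, -0.0175, 0.1424]
eef_rot: [0.261, 0.965, -0.0, 0.001]
contact_force: [-0.8, -2.5, 5.3]
opening: 0.2
finger_force: 49.6
tool_pos: [0.5666, -0.0177, 0.1393]
eef_rot: [0.449, 0.893, -0.0, 0.001]
contact_force: [-2.2, -2.0, 6.4]
finger_force: 49.6
```

```bash
(python3 -m inch '-1 0 0 0.0008 0 0 0.1;-1 0 0 0.0008 0 0 0.1;-1 0 0 0.0008 0 0 0.1;-1 0 0 0.0008 0 0 0.1;-1 0 0 0.0008 0 0 0.1;-1 0 0 0.0008 0 0 0.1;-1 0 0 0.0008 0 0 0.1';python3 -m inch '-1 0 0 0.0008 0 0 0.1;-1 0 0 0.0008 0 0 0.1;-1 0 0 0.0008 0 0 0.1;-1 0 0 0.0008 0 0 0.1;-1 0 0 0.0008 0 0 0.1;-1 0 0 0.0008 0 0 0.1') | grep -E "clock|tool|contact|eef|finger"; python3 -c "
from h import *
s=get_state();print(np.round(s['q'],2),s['moment'],s['clock'])"
```

```text
clock: 31.97
tool_pos: [0.5669, -0.0184, 0.1338]
eef_rot: [0.728, 0.685, 0.0, 0.002]
contact_force: [-3.2, -4.2, 11.5]
finger_force: 49.6
clock: 32.47
tool_pos: [0.5669, -0.0188, 0.1293]
eef_rot: [0.898, 0.439, 0.001, 0.002]
contact_force: [-3.5, -5.0, 8.7]
finger_force: 49.5
[-0.25  0.77  0.35  1.85 -0.43  0.6  -0.29] [-1.0682646   0.73869215 -0.01171735] 32.4667
```

```bash
(python3 -m inch '-1 0 0 0.0008 0 0 0.1;-1 0 0 0.0008 0 0 0.1;-1 0 0 0.0008 0 0 0.1';python3 -m inch '-1 0 0 0.0008 0 0 0.1;-1 0 0 0.0008 0 0 0.1';python3 -m inch '-1 0 0 0.0008 0 0 0.1;-1 0 0 0.0004 0 0 0.05') | grep -E "clock|tool|contact|eef|finger"; python3 -c "
from h import *
s=get_state();print(np.round(s['q'],2),s['moment'],s['clock'])"
```

```text
clock: 32.72
tool_pos: [0.5667, -0.0189, 0.1268]
eef_rot: [0.954, 0.3, 0.001, 0.002]
contact_force: [-3.8, -2.6, 8.8]
finger_force: 49.6
clock: 32.88
tool_pos: [0.5666, -0.0192, 0.1254]
eef_rot: [0.979, 0.203, 0.001, 0.002]
contact_force: [-5.5, -4.1, 15.3]
finger_force: 49.6
clock: 33.05
tool_pos: [0.5663, -0.0192, 0.125]
eef_rot: [0.992, 0.13, 0.001, 0.002]
contact_force: [-7.1, -4.1, 20.8]
finger_force: 50.0
[-0.35  0.81  0.53  1.86 -0.64  0.65 -0.74] [-0.98200634  1.46008662  0.37928675] 33.05
```

```bash
(python3 -m inch '-1 0 0 0.0005 0 0 0.06;-1 0 0 0.0002 0 0 0.06;-1 0 0 0 0 0 0';python3 -m inch '-1 0 0 0 0 0 0.06;-1 0 0 0 0 0 0.06;-1 0 0 0 0 0 0') | grep -E "clock|tool|contact|eef|finger"; python3 -c "
from h import *
s=get_state();print(np.round(s['q'],2),s['moment'],s['clock'])"
```

```text
clock: 33.3
tool_pos: [0.5663, -0.0192, 0.1249]
eef_rot: [0.997, 0.071, 0.002, 0.002]
contact_force: [-8.7, -3.7, 22.1]
finger_force: 50.0
clock: 33.55
tool_pos: [0.5662, -0.0193, 0.1249]
eef_rot: [1.0, 0.012, 0.001, 0.002]
contact_force: [-7.4, -2.1, 22.1]
finger_force: 50.1
[-0.38  0.83  0.59  1.86 -0.71  0.68 -0.91] [-0.97489375  1.60821367  0.4625838 ] 33.55
```

The cap has stopped descending at the expected height. I'll release, back off and verify.

```bash
python3 -m inch '-0.2 0 0 0 0 0 0;-0.2 0 0 0 0 0 0;-0.2 0 0 0 0 0 0;-0.2 0 0 0 0 0 0;-0.2 0 0 -0.01 0 0 0;-0.2 0 0 -0.02 0 0 0;-0.2 0 0 -0.02 0 0 0;-0.2 -0.02 0 -0.02 0 0 0;-0.2 -0.03 0 0 0 0 0;-0.2 -0.03 0 0 0 0 0;-0.2 -0.02 0 0 0 0 0;-0.2 0 0 0 0 0 0'; python3 wsnap.py w11 .566,-.018,.04,.16,.19 .566,-.018,.04,.125,.145 .566,-.018,.055,.066,.076
python3 - <<'E'
from h import *
a,_=snapshot('side');b,_=snapshot('top')
w=cv2.imread('pics/w11.png')
cv2.imwrite('pics/end.png',np.hstack([cv2.resize(a[90:400,180:490,::-1],(400,400)),cv2.resize(w[0:400,120:520],(400,400))]))
E
```

```text
clock: 34.55
tool_pos: [0.4614, -0.0189, 0.1925]
eef_rot: [1.0, 0.012, -0.002, -0.001]
contact_force: [-0.3, 0.3, 0.1]
opening: 0.398
finger_force: 0.0
[ 0.4614 -0.0189  0.1925] yaw 1.32 q [-0.47  0.62  0.67  2.09 -0.65  0.64 -0.9 ] t 34.55 open 0.39794987789222525
2992 mean [ 0.5609 -0.0177  0.1695] rect 560.8 -17.7 [44.3 17.6] circ [560.8 -16.6] medz 0.1696 ang -177.5
5026 mean [ 0.5662 -0.0173  0.1357] rect 563.6 -17.7 [55.8 63.8] circ [567.5 -17.6] medz 0.1358 ang 92.0
5048 mean [ 0.5497 -0.0175  0.0718] rect 562.1 -18.1 [ 94.7 103.1] circ [566.7 -17.8] medz 0.0718 ang 89.4
```

View pics/end.png

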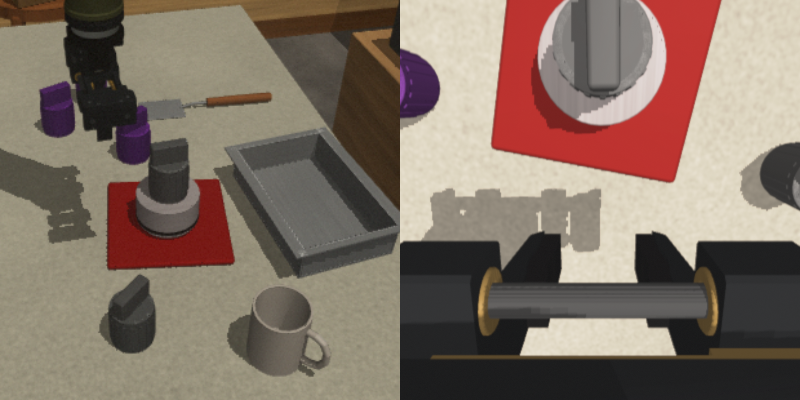

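The roof is at 0.1358, so the rim is at 0.0718, resting on the shoulder. The side crop shows cap B home at (170,170) and cap A upright at (132,315). The pan, mug and spatula are undisturbed and the gripper is clear.

```bash
python3 -c "
from plant import r
print(r.finish_job())"
```

```text
the job is handed in; nothing more can be done
None
```

The flask is closed and the job is handed in: after cap A turned 137° without biting, cap B was started on the thread, re-gripped part-way and screwed home (rim at 71.8 mm, level with the shoulder). Cap A stands upright on the table, and the pan, mug and spatula look undisturbed.

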